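Locate a workpiece on a magnetic chuck and switch it to full hold

ROBOT

A 6-joint arm with a two-finger parallel gripper is mounted at the origin on the work surface. World frame = base frame: x ahead of the robot, y to its left, z up, the work surface at z = 0. Lengths are in mm, angles in rad, forces in N, time in s.
With the tool pointing down it reaches from about 275 to 750 mm from the base axis. Payload 10.2 kg.
Tool frame: the origin (TCP) lies between the finger pads; the fingertips stand 17 mm ahead of it and the grasp point (between the pads) lies 2 mm behind it; z points along the fingers, y is the line along which they close (so a half turn about z gives the same grasp; the last joint's range is limited). The gripper opens to 85 mm and grips with 20 to 120 N. Pads are 22 mm wide; open, the fingers measure 114 mm over their backs; the gripper's body (76 mm by 85 mm) begins 54 mm behind the grasp point. The pads swing forward as they close: fully open they stand 13 mm farther back than shut.
Start: joints at [1.123, 0.313, 1.498, -0, 1.331, -0.223], TCP at [117.041, 511.794, 248.294] pointing down, gripper open.
Joint ranges: [-2.94, 2.94], [-0.97, 2.17], [0.19, 2.56], [-1.23, 4.37], [0.02, 3.11], [-2.88, 2.88]. Speed limits (rad/s): [2.39, 2.39, 3.01, 3.14, 3.14, 3.14].

INTERFACE

Orientations are given as a unit quaternion [w, x, y, z].
In Python, from rig import * gives the robot as it stands.
- The arm moves only by the tool step_arm, never from a script. Its argument "commands" is text: rows parted by semicolons, each of 7 numbers parted by spaces: the opening, from 0 (shut) to 1 (fully open), then the shift along the tool's x, y, z in cm, then the turn, a rotation vector about the tool's x, y, z in rad. In form: hand x y z rx ry rz; .... A call has 1 to 20 rows; each row is the pose to reach, as a shift and turn from the pose commanded when the call began, along the tool's axes at that moment; what a row does not reach only later rows make up. A row lasts 1/12 s, in which the tool goes at most 41.7 mm and 7.16 degrees, less where a joint would pass 70% of its speed; a pose out of reach is approached as far as the arm can. A call with a gripper value outside its range is refused whole. The fingers move at their own pace and stop on an object; "newtons" is the grip in N (left out, the last holds). Time passes only in rows, so rows that repeat a pose let the fingers close. It gives the time, the measured TCP pose, the force, the opening and the grip force at its end, in the units of the state.
- sense(): the state, without advancing time (a new reading comes with each control period).
- capture(name): name is "scene" or "top" or "wrist"; returns the picture (420x560x3 uint8, red, green, blue); there is no depth.
- camera_model(name): a dict with "mtx" (3x3 intrinsics, pixels), "eye" and "rotation" of the camera in the world. Camera axes: x right, y down, z forward; pixel columns grow to the right and rows downward; lengths in mm; the calibration is good to about 2 mm. A picture is of the moment at which its call begins: read the wrist's pose just before it. camera_model takes no time and is no camera call; for the wrist camera it gives the pose at the moment of the call.
- finish_job(): hands the job in; it is judged then, once.
Trained networks look in the newest picture that a camera, given by its name, has taken for a name from the list of things; names that differ only in an ending like _2 or _b are one class to them, and where a whole thing is asked for, a point or a joint stands for the part that bears it (a point fixed in the world has none). Each returns a list of dicts, best first, with "score" (0 to 1); they miss things now and then, are a little off and sometimes report something else, mostly with a low value. They report only what shows in the picture. A call takes as long as a camera call. They do not tell look-alikes from the thing itself.
- search_frame(camera, label): "rect" ([centre column, centre row, width, height] in pixels, round what is visible of it).
- trace(camera, label): "mask" (420x560 bool, what is visible of it) and "rect" ([centre column, centre row, width, height] in pixels, round what is visible of it).
- spot_point(camera, label): "xy" ([column, row] in pixels: a listed point, or the origin of a listed thing).
The state is a dict: "time_s": time; "joints": joint angles; "dq": joint speeds; "tau": joint torques, N m; "eef_pos": TCP position; "ee_rot": TCP orientation; "force": force on the tool from outside, world axes, zero at the start; "wrist_torque": the same for the moment, N m; "grip_width": opening from 0.0 (shut) to 1.0 (fully open); "grip_force": force on a finger pad.
Only numpy, scipy, OpenCV 4.12 (cv2) and the standard library are available. Lean on these libraries where they do the work, as an engineer would, in place of code of your own. Each camera call takes 0.05 s, during which the arm holds its last target. There are 200 camera calls.

TASK

Push the bored steel block across the magnetic plate until its long side lies flat against the raised stop rail at the far edge, sliding it without lifting it. Then push the chuck's lever away from you, past the half-hold detent, all the way to its second stop (full hold), and take the hand away. Leave the lever off until the block is home, and do not disturb the gauges and tools lying about.

Things in the scene. Friction and masses are not known exactly. Their poses are not given: they have to be found in the camera images.
- chuck: Magnetic chuck fixed to the bench, 150 mm (its x) by 348 mm (its y), 50 mm high: a steel plate with thin brass lines (y -90 to +150 mm) and a grey control end with the lever (y -198 to -92 mm). Origin on the bench at x=y=0; x points across the chuck away from the robot, y to the left along it, z up. The magnet is not simulated: the block slides with ordinary friction.
- stop_face (a point): Middle of the stop rail's near face, at the height of the plate's top (50 mm above the bench); chuck frame x 60, y 30 mm, axes as the chuck's. The dark rail runs along the plate's whole far edge, 15 mm thick, standing 12 mm above the plate.
- workpiece: Dark steel block lying flat on the plate, 50 mm (its x) by 80 mm (its y) by 25 mm high, about 0.65 kg, with three upright holes; starts 30 to 70 mm short of the rail and askew by up to 15 degrees. Origin at the centre of its underside; its +x face is the long side that goes against the rail. A push of about 2 to 6 N slides it.
- far_left (a point): Lower left (+y) corner of the block's long side that faces the rail (block frame x +25, y +40, z 0 mm).
- far_right (a point): Lower right (-y) corner of the block's long side that faces the rail (block frame x +25, y -40, z 0 mm).
- lever (a joint): Lever angle about its upright pivot, rad: 0 off (knob nearest the robot, first end stop), 0.55 half hold (sprung detent), 1.10 full hold (second end stop, sprung). Grows counter-clockwise from above, knob moving to chuck +x. Arm points at angle -2.121 + value from chuck x. Let go between stations it snaps to one; leaving a detent takes about 7 N at the knob.
- pivot (a point): Lever's pivot axis at the top of the control end (50 mm above the bench); chuck frame x 0, y -115 mm; axes as the chuck's.
- knob (a point): Centre of the top of the lever's upright black knob, 106 mm above the bench, 75 mm from the pivot axis. The knob is a cylinder 22 mm in diameter, 70 to 106 mm above the bench, on a flat steel arm 13 mm wide whose top is at 64 mm; the pivot's boss is 34 mm across, top at 70 mm.
- plug_gauge: Bystander: steel plug gauge, 22 mm wide and 45 mm tall, standing on the left end of the plate; origin at the centre of its underside. Leave alone.
- ring_gauge: Bystander: steel ring gauge, 56 mm across, 18 mm high; origin at the centre of its underside. Leave alone.
- oil_jar: Bystander: small amber jar, 44 mm across, 60 mm tall; origin at the centre of its underside. Leave alone.
- screwdriver: Bystander: screwdriver 180 mm long, lying; origin at the centre of its underside. Leave alone.
- gauge_case: Bystander: small flat wooden case 60 x 100 x 28 mm; origin at the centre of its underside. Leave alone.
- caliper: Bystander: caliper 200 mm long, lying, 12 mm high; origin at the centre of its underside. Leave alone.
- slot_block: Bystander: dark steel block 45 x 60 mm, 38 mm high, with a wide slot along its top; origin at the centre of its underside. Leave alone.
There are look-alikes about, which are no part of the job. Leave any orange or red look-alike of the workpiece alone.

How it is judged:
By the outcome, as a careful person would: the job done as asked, in the order asked, and still so for the second after the job is handed in, with the robot touching nothing.
It also fails if it takes over 46 s, if anything falls off the work surface, if the arm or the gripper's body presses on something with over 40 N, if the wrist force passes 120 N, or if a joint passes its speed limit or range.

## Working session

There is one attempt and no reset: what is moved stays moved. The work goes in short steps, Python scripts to look and compute and a tool call to move; the robot and the scene stay as the last step left them, time stands still between calls to the robot, and variables do not carry over. Pictures are saved under pics/ and viewed, at most 10 in all, crops included, and the job is handed in when it is done.

Besides the shell and the picture viewer there is one more tool, called after "Request:" by a JSON object that holds its "method" and its "body". step_arm: Moves the arm, as the interface text tells. Its arguments: {"type":"object","properties":{"commands":{"type":"string"},"newtons":{"type":"number"}},"required":["commands"]}

```bash
mkdir -p pics; cat > h.py <<'E'
from rig import *
import numpy as np, cv2
def ray(cam,uv):
    m=camera_model(cam); K=np.array(m["mtx"]);R=np.array(m["rotation"]);e=np.array(m["eye"])
    return e,R@np.linalg.inv(K)@np.array([uv[0],uv[1],1.])
def onz(cam,uv,z):
    e,d=ray(cam,uv); return e+d*(z-e[2])/d[2]
def proj(cam,P):
    m=camera_model(cam); K=np.array(m["mtx"]);R=np.array(m["rotation"]);e=np.array(m["eye"])
    p=K@(R.T@(np.array(P,float)-e)); return p[:2]/p[2]
def save(cam,n):
    im=capture(cam); cv2.imwrite(f"pics/{n}.png",cv2.cvtColor(im,cv2.COLOR_RGB2BGR)); return im
E
python3 - <<'E'
from h import *
np.set_printoptions(precision=1,suppress=True)
a=save("top","top1"); b=save("scene","scene1")
for c in("top","scene"):
    m=camera_model(c); print(c,m["eye"],m["rotation"],m["mtx"])
    for l,z in (("stop_face",50),("far_left",50),("far_right",50),("workpiece",50),("pivot",50),("knob",106),("chuck",0),("plug_gauge",50)):
        for d in spot_point(c,l)[:2]: print(c,l,round(d["score"],2),np.array(d["xy"]),onz(c,d["xy"],z))
s=sense(); print(s["time_s"],s["eef_pos"],s["ee_rot"],s["force"])
E
```

```text
top [ 346.6   80.5 1005.7] [-0.1  0.7 -0.7  0.1] [[410.5   0.  279.8]
 [  0.  410.5 216.3]
 [  0.    0.    1. ]]Traceback (most recent call last):
  File "<stdin>", line 7, in <module>
  File "h.py", line 7, in onz
    e,d=ray(cam,uv); return e+d*(z-e[2])/d[2]
        ~~~^^^^^^^^
  File "h.py", line 5, in ray
    return e,R@np.linalg.inv(K)@np.array([uv[0],uv[1],1.])
             ~^~~~~~~~~~~~~~~~~
ValueError: matmul: Input operand 1 has a mismatch in its core dimension 0, with gufunc signature (n?,k),(k,m?)->(n?,m?) (size 3 is different from 4)
```

```bash
sed -i 's/R=np.array(m\["rotation"\])/R=Q(m["rotation"])/; s/^import numpy.*/&\nfrom scipy.spatial.transform import Rotation\ndef Q(q): return Rotation.from_quat(np.roll(q,-1)).as_matrix()/' h.py
python3 - <<'E'
from h import *
np.set_printoptions(precision=1,suppress=True)
a=save("top","top1"); b=save("scene","scene1")
for c in("top","scene"):
    for l,z in (("stop_face",50),("far_left",50),("far_right",50),("workpiece",50),("pivot",50),("knob",106),("chuck",0),("plug_gauge",50)):
        for d in spot_point(c,l)[:2]: print(c,l,round(d["score"],2),np.array(d["xy"]),onz(c,d["xy"],z))
s=sense(); print(s["time_s"],s["eef_pos"],s["ee_rot"],s["force"])
print(Q(s["ee_rot"]))
E
```

```text
top stop_face 0.7 [263.3 176.7] [623.8 117.1  50. ]
top far_left 0.85 [276.2 305.9] [319.5  82.   50. ]
top far_left 0.79 [382.2 261.6] [ 422.9 -163.1   50. ]
top far_right 0.95 [396.2 232.1] [ 492.6 -198.6   50. ]
top far_right 0.92 [347.5 272.5] [396.8 -81.9  50. ]
top workpiece 0.89 [395.5 253.6] [ 441.9 -194.9   50. ]
top workpiece 0.74 [266.5 293.2] [347.7 104.6  50. ]
top pivot 0.83 [317.1 203.7] [558.8 -12.5  50. ]
top pivot 0.45 [376.1 190.2] [ 593.8 -154.4   50. ]
top knob 0.91 [349.6 217.1] [516.6 -79.4 106. ]
top chuck 0.87 [272.4 205.9] [562.8  94.8   0. ]
top plug_gauge 0.51 [217.9 204.4] [554.1 223.8  50. ]
scene stop_face 0.93 [262.1 254.3] [623.8 107.4  50. ]
scene far_left 0.93 [304.6 201.5] [378.9 101.6  50. ]
scene far_left 0.86 [209.8 204.4] [ 500.4 -113.1   50. ]
scene far_right 0.95 [240.2 200.9] [450.3 -51.6  50. ]
scene far_right 0.64 [256.  236.7] [573.2  64.4  50. ]
scene workpiece 0.95 [194.4 200.4] [ 501.1 -161.6   50. ]
scene workpiece 0.74 [311.5 215. ] [432.3 142.7  50. ]
scene pivot 0.86 [229.6 223. ] [551.8 -19.9  50. ]
scene pivot 0.29 [176.4 264.5] [731.4 -34.9  50. ]
scene knob 0.57 [216.2 185.7] [492.9 -92.6 106. ]
scene chuck 0.57 [267.1 254.7] [564.3  87.2   0. ]
scene plug_gauge 0.67 [323.9 249.8] [551.1 219.9  50. ]
1.05 [117.1 511.8 248.3] [0.  0.1 1.  0. ] [-0.2 -0.4 -0.7]
[[-1.   0.2  0. ]
 [ 0.2  1.   0. ]
 [-0.   0.  -1. ]]
```

View pics/top1.png

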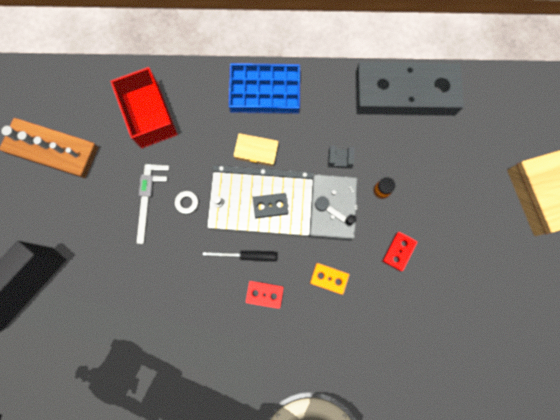

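View pics/scene1.png

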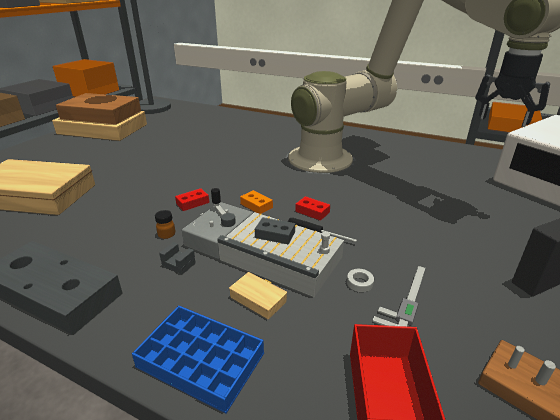

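The top picture shows the dark block at (270,206), the plug gauge at (219,203), the lever knob at (350,218), the screwdriver at (240,255) and the jar at (385,187). The red and orange blocks at (265,294), (330,278) and (400,250) are look-alikes. In the scene view the block lies on the plate at (275,230), with the rail on the far side from the robot.

```bash
python3 - <<'E'
from h import *
np.set_printoptions(precision=3,suppress=True)
s=sense();R=Q(s["ee_rot"]);p=np.array(s["eef_pos"])
m=camera_model("wrist"); print("cam in tool",R.T@(np.array(m["eye"])-p)); print(R.T@Q(m["rotation"])); print(np.array(m["mtx"]))
print(R,p)
for n,uv in dict(fl=(211,170),nl=(208,229),nr=(356,238),blk=(270.5,206)).items(): print(n,onz("top",uv,50 if n!="blk" else 75))
print("to above", R.T@(np.array([500,90,330])-p)/10)
E
```

```text
cam in tool [  74.398   -1.13  -125.732]
[[ 0.    -0.955 -0.295]
 [ 1.     0.    -0.001]
 [ 0.001 -0.295  0.955]]
[[358.14    0.    282.088]
 [  0.    358.14  208.915]
 [  0.      0.      1.   ]]
[[-0.975  0.223  0.   ]
 [ 0.223  0.975  0.   ]
 [-0.     0.    -1.   ]] [117.06  511.79  248.304]
fl [638.935 243.792  50.   ]
nl [494.566 244.729  50.   ]
nr [ 477.463 -103.417   50.   ]
blk [546.394  98.091  75.   ]
to above [-46.733 -32.58   -8.17 ]
```

Request:
{"method": "step_arm", "body": {"commands": "0.5 -45.2 -35 -1.2 0 0 -0.176;0.5 -45.2 -35 -1.2 0 0 -0.176;0.5 -45.2 -35 -1.2 0 0 -0.176;0.5 -45.2 -35 -1.2 0 0 -0.176;0.5 -45.2 -35 -1.2 0 0 -0.176;0.5 -45.2 -35 -1.2 0 0 -0.176;0.5 -45.2 -35 -1.2 0 0 -0.176;0.5 -45.2 -35 -1.2 0 0 -0.176;0.5 -45.2 -35 -1.2 0 0 -0.176;0.5 -45.2 -35 -1.2 0 0 -0.176;0.5 -45.2 -35 -1.2 0 0 -0.176;0.5 -45.2 -35 -1.2 0 0 -0.176;0.5 -45.2 -35 -1.2 0 0 -0.176;0.5 -45.2 -35 -1.2 0 0 -0.176;0.5 -45.2 -35 -1.2 0 0 -0.176;0.5 -45.2 -35 -1.2 0 0 -0.176;0.5 -45.2 -35 -1.2 0 0 -0.176;0.5 -45.2 -35 -1.2 0 0 -0.176"}}

```text
time_s: 2.55
eef_pos: [479.1, 70.7, 260.4]
ee_rot: [0.0, 0.024, 1.0, 0.0]
force: [-0.3, 0.6, -0.0]
grip_width: 0.498
grip_force: 0.0
```

```bash
python3 - <<'E'
from h import *
np.set_printoptions(precision=2,suppress=True)
s=sense();print(s["time_s"],s["eef_pos"],s["grip_width"]);print(Q(s["ee_rot"]))
save("wrist","w1")
for l,z in (("stop_face",50),("far_left",50),("far_right",50),("workpiece",50),("pivot",50),("knob",106),("plug_gauge",50)):
    for d in spot_point("wrist",l)[:2]: print(l,round(d["score"],2),np.array(d["xy"]),onz("wrist",d["xy"],z))
E
```

```text
2.55 [479.11  70.7  260.41] 0.49824823577874594
[[-1.    0.05  0.  ]
 [ 0.05  1.    0.  ]
 [-0.    0.   -1.  ]]
stop_face 0.97 [336.1 310.1] [625.06 120.6   50.  ]
far_left 0.97 [356.8 261.7] [568.94 141.92  50.  ]
far_left 0.72 [201.3 118.9] [419.21  -1.76  50.  ]
far_right 0.95 [359.8   7. ] [335.02 140.98  50.  ]
far_right 0.81 [280.4 271.1] [576.01  62.69  50.  ]
workpiece 0.92 [316.3  34.8] [354.53 104.11  50.  ]
workpiece 0.73 [ 13.1 154.7] [ 443.41 -182.27   50.  ]
pivot 0.64 [192.9 259.5] [558.63 -26.76  50.  ]
knob 0.96 [102.6 242.9] [514.13 -84.57 106.  ]
plug_gauge 0.71 [431. 250.] [559.72 216.48  50.  ]
```

View pics/w1.png

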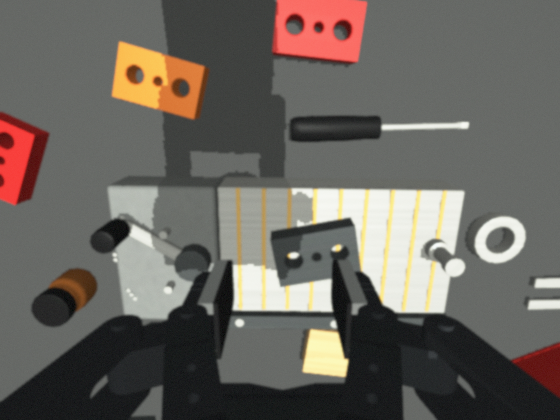

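The wrist picture shows the block at about (316,252), its near edge at rows 219–232. The knob is at (108,235), the pivot at (193,260), the plug gauge at (435,255) and the rail along row 320. The chuck's yaw is about -2.8°, and the block is centred near (547,100) with a yaw of about +5°. I'll lower the half-open fingers on the near side of the block.

Request:
{"method": "step_arm", "body": {"commands": "0.5 -0.7 3.2 4 0 0 0;0.5 -0.7 3.2 8 0 0 0;0.5 -0.7 3.2 12 0 0 0;0.5 -0.7 3.2 15 0 0 0;0.5 -0.7 3.2 17 0 0 0;0.5 -0.7 3.2 18.5 0 0 0;0.5 -0.7 3.2 19 0 0 0;0.5 -0.7 3.2 19 0 0 0"}}

```text
time_s: 3.62
eef_pos: [487.8, 101.5, 69.5]
ee_rot: [-0.001, 0.024, 1.0, 0.0]
force: [0.1, 0.2, 0.2]
grip_width: 0.5
grip_force: 0.0
```

```bash
python3 - <<'E'
from h import *
np.set_printoptions(precision=2,suppress=True)
save("wrist","w2")
for l in ("far_left","far_right","stop_face"):
    for d in spot_point("wrist",l)[:2]: print(l,round(d["score"],2),np.array(d["xy"]),onz("wrist",d["xy"],50))
E
```

```text
far_left 0.7 [ 60.5 124.2] [419.8   14.71  50.  ]
```

View pics/w2.png

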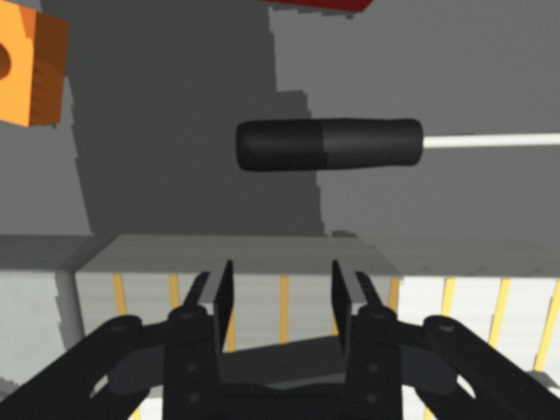

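The wrist view shows both fingertips (columns 225 and 340) just on the near side of the block, square to the chuck's edge and clear of the screwdriver. I'll push it now.

Request:
{"method": "step_arm", "body": {"commands": "0.5 -0.8 0 0 0 0 0.01;0.5 -1.4 0 0 0 0 0.01;0.5 -1.8 0 0 0 0 0.01;0.5 -2.2 0 0 0 0 0.01;0.5 -2.6 0 0 0 0 0.01;0.5 -3.0 0 0 0 0 0.01;0.5 -3.4 0 0 0 0 0.01;0.5 -3.8 0 0 0 0 0.01;0.5 -4.2 0 0 0 0 0.01;0.5 -4.6 0 0 0 0 0.01;0.5 -5.0 0 0 0 0 0.01;0.5 -5.4 0 0 0 0 0.01;0.5 -5.8 0 0 0 0 0.01;0.5 -6.2 0 0 0 0 0.01;0.5 -6.5 0 0 0 0 0.01;0.5 -6.7 0 0 0 0 0.01"}}

```text
time_s: 5.15
eef_pos: [554.6, 98.3, 70.1]
ee_rot: [-0.001, 0.029, 1.0, 0.0]
force: [-7.3, -0.4, 5.1]
grip_width: 0.498
grip_force: 3.5
```

Request:
{"method": "step_arm", "body": {"commands": "0.5 -0.15 0 0 0 0 0;0.5 -0.3 0 0 0 0 0;0.5 -0.45 0 0 0 0 0"}}

```text
time_s: 5.4
eef_pos: [558.9, 98.1, 70.1]
ee_rot: [-0.001, 0.029, 1.0, 0.0]
force: [-6.4, 1.3, 4.0]
grip_width: 0.501
grip_force: 3.3
```

Request:
{"method": "step_arm", "body": {"commands": "0.5 -0.15 0 0 0 0 0;0.5 -0.3 0 0 0 0 0"}}

```text
time_s: 5.57
eef_pos: [561.9, 97.9, 70.1]
ee_rot: [-0.002, 0.029, 1.0, 0.0]
force: [-6.5, 0.5, 3.1]
grip_width: 0.501
grip_force: 3.3
```

Request:
{"method": "step_arm", "body": {"commands": "0.5 -0.15 0 0 0 0 0;0.5 -0.3 0 0 0 0 0"}}

```text
time_s: 5.73
eef_pos: [562.2, 98.0, 70.1]
ee_rot: [-0.005, 0.029, 1.0, -0.0]
force: [-29.1, 0.4, 20.7]
grip_width: 0.506
grip_force: 14.5
```

Request:
{"method": "step_arm", "body": {"commands": "0.5 0 0 0 0 0 0;0.5 0.3 0 0 0 0 0;0.5 0.8 0 0 0 0 0;0.5 2 0 0 0 0 0;0.5 3.5 0 0 0 0 0;0.3 5.5 0 -2 0 0 0;0.1 7.5 -1.5 -6 0 0 0;0 8.5 -3 -10 0 0 0;0 8.5 -3 -14 0 0 0;0 8.5 -3 -17 0 0 0;0 8.5 -3 -19 0 0 0;0 8.5 -3 -19 0 0 0;0 8.5 -3 -19 0 0 0"}}

```text
time_s: 6.82
eef_pos: [479.3, 72.5, 260.9]
ee_rot: [0.001, 0.029, 1.0, -0.0]
force: [0.7, 0.3, -0.9]
grip_width: 0.004
grip_force: 0.0
```

```bash
python3 - <<'E'
from h import *
np.set_printoptions(precision=2,suppress=True)
s=sense();print(s["time_s"],s["eef_pos"],s["grip_width"]);print(Q(s["ee_rot"]))
save("wrist","w3"); save("top","top3")
for l,z in (("far_left",50),("far_right",50),("stop_face",50),("pivot",50),("knob",106)):
  for c in ("wrist","top"):
    for d in spot_point(c,l)[:2]: print(l,c,round(d["score"],2),np.array(d["xy"]),onz(c,d["xy"],z))
E
```

```text
6.8167 [479.31  72.54 260.88] 0.003710692316477797
[[-1.    0.06  0.  ]
 [ 0.06  1.   -0.  ]
 [-0.   -0.   -1.  ]]
far_left wrist 0.94 [ 46.3 133.4] [ 421.63 -142.48   50.  ]
far_left wrist 0.85 [198.4 117.9] [416.08  -1.19  50.  ]
far_left top 0.55 [380.6 260. ] [ 426.57 -159.52   50.  ]
far_right wrist 0.96 [123.1  95.9] [393.38 -65.92  50.  ]
far_right wrist 0.82 [355.6   8.4] [335.73 141.09  50.  ]
far_right top 0.9 [346.4 272.1] [397.7  -79.34  50.  ]
far_right top 0.71 [397. 230.] [ 497.67 -200.7    50.  ]
pivot wrist 0.62 [189.4 258.6] [555.38 -28.46  50.  ]
knob wrist 0.94 [101.2 242.3] [511.17 -83.32 106.  ]
knob top 0.61 [348.2 219. ] [512.3  -76.22 106.  ]
```

View pics/w3.png

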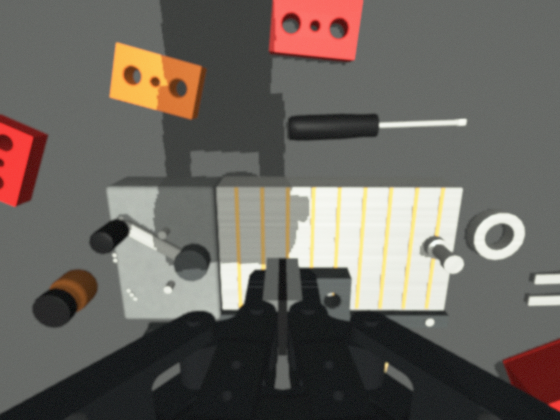

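The wrist view shows the block's near edge level at row 268, parallel to the chuck, but the fingers hide most of it. I'll move over to the lever side, staying high, and check the block from there.

Request:
{"method": "step_arm", "body": {"commands": "0 -0.2 -4 0 0 0 0;0 -0.4 -8 0 0 0 0;0 -0.6 -12 0 0 0 0;0 -0.8 -15 0 0 0 0;0 -0.8 -16.2 0 0 0 0;0 -0.8 -16.2 0 0 0 0;0 -0.8 -16.2 0 0 0 0"}}

```text
time_s: 8.0
eef_pos: [477.4, -89.2, 260.2]
ee_rot: [-0.0, 0.03, 1.0, 0.0]
force: [0.4, 0.1, 0.4]
grip_width: -0.0
grip_force: 0.0
```

```bash
python3 - <<'E'
from h import *
np.set_printoptions(precision=2,suppress=True)
s=sense();print(s["time_s"],s["eef_pos"])
im=save("wrist","w4"); c=cv2.cvtColor(im,cv2.COLOR_RGB2BGR)[170:400,40:560]; t=cv2.cvtColor(capture("top"),cv2.COLOR_RGB2BGR)[150:250,200:370]
cv2.imwrite("pics/w4c.png",cv2.resize(c,(780,345),interpolation=cv2.INTER_CUBIC))
cv2.imwrite("pics/t4c.png",cv2.resize(t,(780,459),interpolation=cv2.INTER_CUBIC))
for l,z in (("far_left",50),("far_right",50),("stop_face",50),("pivot",50),("knob",106)):
  for c in ("wrist","top"):
    for d in spot_point(c,l)[:3]:
      w=onz(c,d["xy"],z)
      if w[0]>480 and w[1]>-150: print(l,c,round(d["score"],2),np.array(d["xy"]),w)
E
```

```text
8.0 [477.41 -89.17 260.2 ]
far_left top 0.74 [262.1 175.1] [627.78 120.02  50.  ]
far_right wrist 0.61 [421.1 303.6] [620.94  50.85  50.  ]
far_right top 0.72 [287.8 176.8] [624.35  57.93  50.  ]
stop_face wrist 0.62 [488.6 304.6] [626.31 122.53  50.  ]
stop_face top 0.6 [264.2 179.1] [617.85 114.77  50.  ]
pivot wrist 0.94 [350.9 252.2] [556.8  -24.91  50.  ]
pivot top 0.84 [319.2 202.9] [560.8  -17.48  50.  ]
knob wrist 0.87 [291.2 237.1] [514.45 -85.31 106.  ]
knob wrist 0.33 [442.9 235.3] [520.21  41.56 106.  ]
knob top 0.78 [350.1 216.1] [518.94 -80.59 106.  ]
```

View pics/w4c.png

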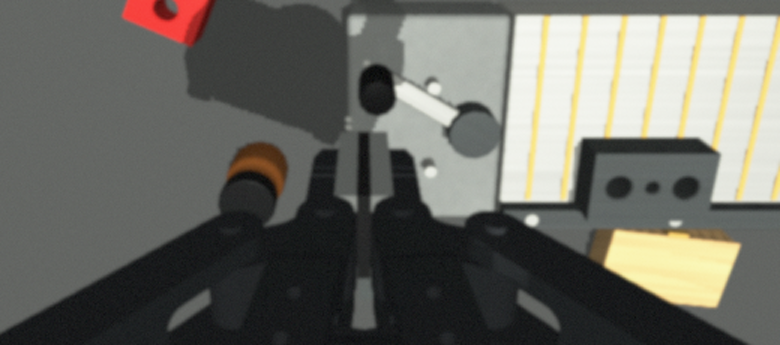

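View pics/t4c.png

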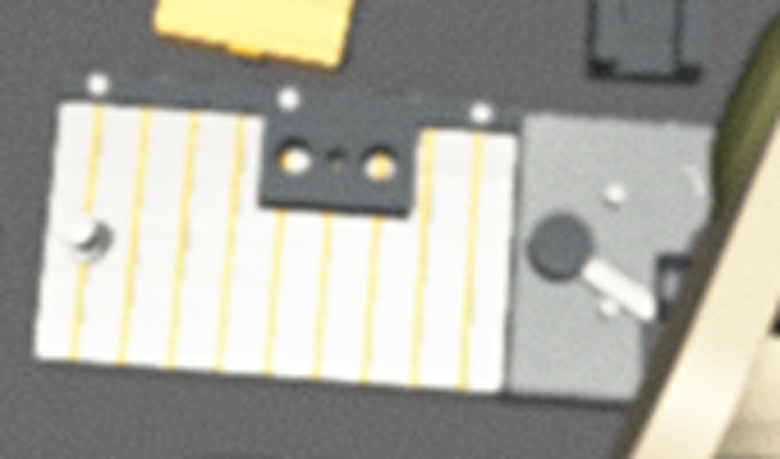

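The crops show the block flush and parallel against the rail (top crop, rows 105–210), with the lever still off and the plug gauge untouched. The knob at (514,-85) agrees with the pivot geometry. I'll lower the closed fingers behind the knob.

Request:
{"method": "step_arm", "body": {"commands": "0 0 0 4 0 0 0;0 0 0 8 0 0 0;0 0 0 12 0 0 0;0 0 0 15 0 0 0;0 0 0 16.3 0 0 0;0 0 0 16.3 0 0 0;0 -1 0 16.3 0 0 0;0 -2 0 16.3 0 0 0;0 -2.6 0 16.3 0 0 0;0 -3.2 0 16.3 0 0 0"}}

```text
time_s: 9.43
eef_pos: [508.0, -92.2, 97.5]
ee_rot: [-0.003, 0.029, 1.0, -0.0]
force: [-5.4, -3.2, -2.5]
grip_width: -0.001
grip_force: 2.6
```

Request:
{"method": "step_arm", "body": {"commands": "0 -0.8 0 0 0 0 0;0 -1.6 0 0 0 0 0;0 -2.4 0 0 0 0 0;0 -3.2 0 0 0 0 0;0 -4 0 0 0 0 0;0 -4.6 0 0 0 0 0;0 -5.1 0 0 0 0 0"}}

```text
time_s: 10.02
eef_pos: [561.4, -94.5, 97.8]
ee_rot: [0.001, 0.029, 1.0, -0.0]
force: [-0.0, -0.5, 0.2]
grip_width: -0.001
grip_force: 0.0
```

Request:
{"method": "step_arm", "body": {"commands": "0 -0.4 0 0 0 0 0;0 -0.8 0 0 0 0 0;0 -1.0 0 0 0 0 0"}}

```text
time_s: 10.27
eef_pos: [569.1, -94.8, 97.2]
ee_rot: [-0.002, 0.029, 1.0, 0.0]
force: [-17.4, 0.2, 10.4]
grip_width: -0.001
grip_force: 8.7
```

Request:
{"method": "step_arm", "body": {"commands": "0 -0.2 0 0 0 0 0;0 -0.3 0 0 0 0 0"}}

```text
time_s: 10.43
eef_pos: [569.5, -94.7, 97.1]
ee_rot: [-0.006, 0.029, 1.0, 0.001]
force: [-30.2, 0.0, 16.7]
grip_width: 0.001
grip_force: 14.9
```

The lever is against its end stop where predicted (TCP x about 570). I'll back away, lift and check.

Request:
{"method": "step_arm", "body": {"commands": "0 0.4 0 0 0 0 0;0 1 0 0 0 0 0;0 2.5 0 0 0 0 0;0 4 0 -1 0 0 0;0 6 0 -4 0 0 0;0 9 0 -8 0 0 0;0 12 0 -12 0 0 0;0 15 0 -15 0 0 0;0 17 0 -17 0 0 0;0 17 0 -17 0 0 0;0 17 0 -17 0 0 0"}}

```text
time_s: 11.35
eef_pos: [403.4, -85.4, 269.2]
ee_rot: [0.002, 0.03, 1.0, -0.001]
force: [0.6, -0.7, -1.2]
grip_width: -0.002
grip_force: 0.0
```

```bash
python3 - <<'E'
from h import *
np.set_printoptions(precision=2,suppress=True)
s=sense();print(s["time_s"],s["eef_pos"],s["force"])
im=save("wrist","w5"); t=cv2.cvtColor(capture("top"),cv2.COLOR_RGB2BGR)[150:250,200:370]
w=cv2.cvtColor(im,cv2.COLOR_RGB2BGR)
cv2.imwrite("pics/c5.png",np.vstack([cv2.resize(w[170:420,100:560],(560,304)),cv2.resize(t,(560,290))]))
for l,z in (("far_left",50),("far_right",50),("stop_face",50),("pivot",50),("knob",106)):
  for c in ("wrist","top","scene"):
    if c=="scene" and l=="far_left": capture("scene")
    for d in spot_point(c,l)[:3]:
      p=onz(c,d["xy"],z)
      if p[0]>480 and p[1]>-150: print(l,c,round(d["score"],2),np.array(d["xy"]),p)
E
```

```text
11.35 [403.38 -85.39 269.17] [ 0.56 -0.7  -1.23]
far_left top 0.57 [253.9 177.2] [622.27 139.69  50.  ]
far_left scene 0.82 [272.9 255.1] [616.07 129.28  50.  ]
far_left scene 0.71 [257.6 216.3] [496.13  25.94  50.  ]
far_right top 0.77 [289.1 177.2] [623.39  54.79  50.  ]
far_right scene 0.82 [242.  246.7] [619.62  55.17  50.  ]
far_right scene 0.81 [186.2 213.1] [ 561.6  -141.54   50.  ]
stop_face top 0.78 [263.4 175.6] [626.57 116.86  50.  ]
stop_face top 0.19 [256.3 177. ] [622.84 133.92  50.  ]
stop_face scene 0.73 [263.8 253.3] [619.15 109.03  50.  ]
stop_face scene 0.56 [228.7 221.6] [547.61 -25.16  50.  ]
pivot wrist 0.63 [348.3 307.7] [552.07 -22.72  50.  ]
pivot top 0.75 [320.2 202.6] [561.56 -19.87  50.  ]
pivot scene 0.65 [228.9 223.5] [554.41 -20.25  50.  ]
knob wrist 0.56 [290.7 374. ] [586.78 -88.97 106.  ]
knob top 0.81 [352.3 182.8] [595.9  -87.17 106.  ]
knob top 0.2 [378.1 190.6] [ 578.43 -145.18  106.  ]
knob scene 0.88 [193.9 203.9] [590.45 -88.3  106.  ]
```

View pics/c5.png

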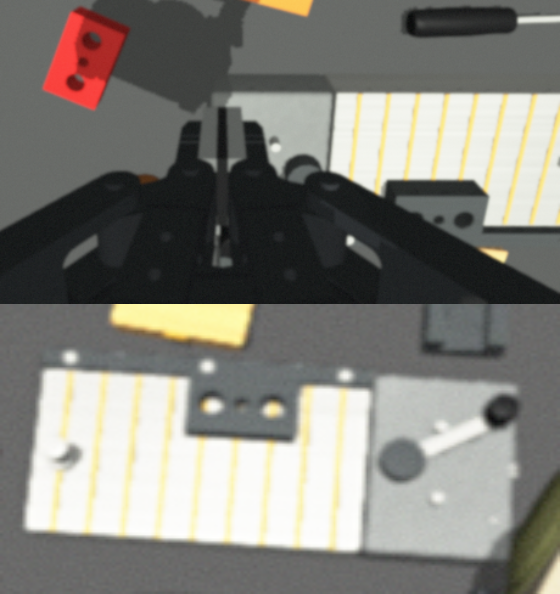

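The top crop shows the lever at full hold: the knob is at about (593,-88) against a predicted (593,-91). The block is flush on the rail, the bystanders haven't moved and the hand is clear.

```bash
python3 -c "
from rig import *
print(finish_job())"
```

```text
the job is handed in; nothing more can be done
None
```

The job is handed in: the block is flat against the stop rail, the lever is at full hold, the hand is clear, and the last pictures show nothing else disturbed.

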